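# Bring the demo game round on the counter carousel and stand its lid up

## Robot

A 6-joint arm with a two-finger parallel gripper is mounted at the origin on the work surface. World frame = base frame: x ahead of the robot, y to its left, z up, the work surface at z = 0. Lengths are in m, angles in rad, forces in N, time in s.
With the tool pointing down it reaches from about 0.375 to 0.9 m from the base axis. Payload 3.1 kg.
Tool frame: the origin (TCP) lies midway between the tips of the shut fingers; the grasp point (between the pads) lies 19 mm behind it (manip.pinch_z is the distance from the TCP to the grasp point, in m); z points along the fingers, y is the line along which they close (so a half turn about z gives the same grasp; the last joint's range is limited). The gripper opens to 85 mm and grips with 20 to 120 N. Pads are 22 mm wide; open, the fingers measure 114 mm over their backs; the gripper's body (76 mm by 85 mm) begins 54 mm behind the grasp point. The pads swing forward as they close: fully open they stand 13 mm farther back than shut.
Start: joints at [0.928, 0.527, 1.433, -0, 1.181, -0.178], TCP at [0.28, 0.559, 0.231] pointing down, gripper open.
Joint ranges: [-3.08, 3.08], [-0.75, 2.2], [0.22, 2.44], [-1.43, 4.57], [0, 2.65], [-2.85, 2.85]. Speed limits (rad/s): [2.79, 2.79, 3.14, 3.14, 3.14, 3.14].

## Interface

Orientations are given as a unit quaternion [x, y, z, w].
In Python, from station import manip, viewer, ticket gives the robot as it stands.
- The arm moves only by the shell command python3 -m creep 'ROWS' [FORCE]. ROWS is JSON, a list of rows, each an object with "slide": the shift along the tool's x, y, z in cm, a list of three; "angular": the turn, a rotation vector about the tool's x, y, z in rad, a list of three; "claw": the opening, from -1 (shut) to 1 (fully open). A call has 1 to 10 rows; each row shifts and turns the commanded pose from where the row before left it, along the tool's axes as they then stand; what a row does not reach is not made up. A row lasts 1/12 s, in which the tool goes at most 41.7 mm and 7.16 degrees, less where a joint would pass 70% of its speed; a pose out of reach is approached as far as the arm can. A call with a gripper value outside its range is refused whole. The fingers move at their own pace and stop on an object; FORCE is the grip in N (left out, the last holds). Time passes only in rows, so rows that do not move let the fingers close. It gives the time, the measured TCP pose, the force, the opening and the grip force at its end, in the units of the state.
- manip.sense(): the state, without advancing time (a new reading comes with each control period).
- viewer.snapshot(name): name is "side" or "top"; returns the picture (384x512x3 uint8, blue, green, red); there is no depth.
- viewer.calibration(name): a dict with "fov_y" (degrees; the focal length in pixels is half the picture's height over the tangent of half this angle, whatever the lens; pixels are square), "cx", "cy" (the principal point, pixels), "T" (4x4, takes a point from camera to world coordinates). Camera axes: x right, y up, looking along -z (the intrinsics and any distortion apply to the point x, -y, -z); pixel columns grow to the right and rows downward; lengths in m; the calibration is good to about 2 mm. A picture is of the moment at which its call begins. calibration takes no time and is no camera call.
- ticket.sign_off(): hands the job in; it is judged then, once.
The state is a dict: "t": time; "q": joint angles; "qd": joint speeds; "tau": joint torques, N m; "tcp_pos": TCP position; "tool_rot": TCP orientation; "force": force on the tool from outside, world axes, zero at the start; "ft_torque": the same for the moment, N m; "finger_gap": opening from 0.0 (shut) to 1.0 (fully open); "gripper_force": force on a finger pad.
Only numpy, scipy, OpenCV 4.12 (cv2) and the standard library are available. Lean on these libraries where they do the work, as an engineer would, in place of code of your own. Each camera call takes 0.05 s, during which the arm holds its last target. There are 200 camera calls.

## Task

Get the demo game ready on the shop counter: turn the round carousel, which has two wooden knobs for it, until the free edge of the game box's lid faces straight along the pointer on the carousel's base, and let it click into its notch there. Then fold the box's lid up about its hinge until it stands upright, and leave it standing so. Leave the cup, the deck box and the wooden figure beside the carousel where they are.

Things in the scene. Friction and masses are not known exactly. Their poses are not given: they have to be found in the camera images.
- base: Fixed wooden base of the carousel, a disc 290 mm across, 30 mm high, with a pointer: a 30 mm wide bar with a dark line, reaching 215 mm from the axis, on the robot's side. Origin: on the carousel's axis at counter height; its -x axis runs along the pointer, z up. Its position and its yaw (up to 0.3 rad) vary.
- hub (a point): Point on the carousel's axis at the top of the round plywood platter, 340 mm across, 58 mm above the counter. Axes as base. The platter carries the game box (a cardboard tray 180 mm wide, 120 mm deep, 65 mm high, under its lid), a dark line in front of the box, a rack of card packs (63 mm high at most) behind it, and two knobs.
- platter (a joint): Platter angle, rad, growing anticlockwise seen from above, stops at -1.35 and 2.35. 0: the lid edge is at the pointer. Starts between 0.6 and 1.85. A spring ball clicks into notches every 60 degrees (..., 0, 1.047, 2.094), pulling in from within about 0.045 rad; leaving one takes about 4 N at a knob. Between notches it turns with light friction and stays where it is left.
- knob_a (a point): Centre of the top of an upright round wooden knob on the platter, 22 mm diameter, 80 mm high (top 138 mm above the counter), 145 mm from the carousel's axis. Seen from above it stands 80 degrees clockwise from the lid edge's direction (platter at 0: on the base's +y side). Turns with the platter.
- knob_b (a point): The same for the other, identical knob, 80 degrees anticlockwise from the lid edge's direction (platter at 0: on the base's -y side).
- lid (a joint): Angle of the game box's lid, rad: 0 lies flat on the box, 1.571 stands upright, stop at 2.1. It starts between 0 and 0.3. A stiff friction hinge: it stays at any angle; about 2 to 3 N at its free edge moves it.
- lid_hinge (a point): Middle of the lid's hinge line, 123 mm above the counter, 52 mm from the carousel's axis on the side away from the lid edge. Axes turn with the platter: -x points horizontally from the hinge to the box's front (where the closed lid's free edge is), y along the hinge, z up.
- lip (a point): Middle of the lid's free edge, on its underside, 147 mm from the hinge line. The lid is a stiff plate 190 mm wide (along the hinge), 6 mm thick, its underside passing through the hinge line. Closed, its edge overhangs the box's front wall by 25 mm, 65 mm above the platter: lift it from below with a tilted finger. Axes turn with the lid: x from free edge to hinge.
- dice_cup: Loose black dice cup beside the carousel, 72 mm across, 95 mm high; bystander. Origin: centre of its underside.
- deck_box: Loose grey deck box, 45 by 70 mm, 95 mm high; bystander. Origin: centre of its underside.
- figure: Loose standing wooden game figure, 26 by 84 mm, 105 mm high; bystander. Origin: centre of its underside, between the feet.

How it is judged:
By the outcome, as a careful person would: the job done as asked, in the order asked, and still so for the second after the job is handed in, with the robot touching nothing.
It also fails if it takes over 56 s, if anything falls off the work surface, if the arm or the gripper's body presses on something with over 40 N, if the wrist force passes 120 N, or if a joint passes its speed limit or range.

## Working session

There is one attempt and no reset: what is moved stays moved. The work goes in short steps, Python scripts to look and compute and a shell command to move; the robot and the scene stay as the last step left them, time stands still between calls to the robot, and variables do not carry over. Pictures are saved under pics/ and viewed, at most 10 in all, crops included, and the job is handed in when it is done.

```bash
mkdir -p pics; ls
python3 - <<'E'
from station import manip, viewer
import cv2, numpy as np
np.set_printoptions(precision=4,suppress=True)
for n in ("side","top"):
    cv2.imwrite(f"pics/{n}0.png",viewer.snapshot(n)); print(n,viewer.calibration(n))
s=manip.sense(); print(s['t'],s['tcp_pos'],s['tool_rot'],s['finger_gap'],manip.pinch_z)
E
```

```text
pics
side {'fov_y': 46.960188450980326, 'cx': 252.7543121736852, 'cy': 193.2652599076478, 'T': array([[ 0.7551,  0.4203, -0.5032,  0.1023],
       [-0.6555,  0.4682, -0.5925, -0.5265],
       [-0.0134,  0.7772,  0.6291,  0.6916],
       [ 0.    ,  0.    ,  0.    ,  1.    ]])}
top {'fov_y': 44.46071279462712, 'cx': 256.39275564277796, 'cy': 204.4203670834369, 'T': array([[ 0.0038,  0.9927, -0.1202,  0.4694],
       [-1.    ,  0.0034, -0.0038,  0.0093],
       [-0.0034,  0.1202,  0.9927,  1.0499],
       [ 0.    ,  0.    ,  0.    ,  1.    ]])}
0.1 [0.2792 0.5585 0.2304] [ 0.2298  0.9732 -0.0009 -0.0004] 1.0001168444743525 0.0187
```

View pics/top0.png

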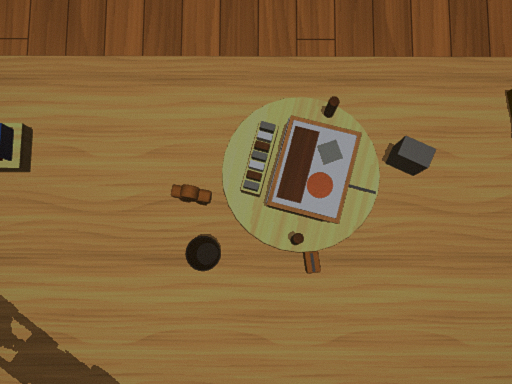

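View pics/side0.png

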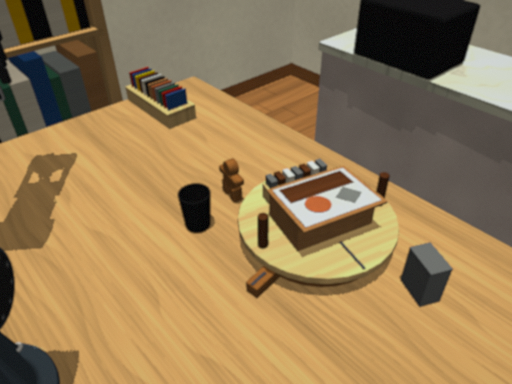

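The top view has world +x up and −y to the right. The platter centre is near (301,173), the lid edge faces right (dark line at 362,188), and the pointer is near (312,262). Knob_a is near (297,239) and knob_b near (332,103). The cup is at (204,252), the figure at (190,194) and the deck box at (410,155). The side view agrees with this.

```bash
cat > h.py <<'E'
from station import manip, viewer
import cv2, numpy as np
np.set_printoptions(precision=4,suppress=True)
def ray(n,u,v):
    c=viewer.calibration(n); f=192/np.tan(np.radians(c['fov_y']/2)); T=c['T']
    return T[:3,3], T[:3,:3]@np.array([(u-c['cx'])/f,-(v-c['cy'])/f,-1.])
def plane(n,u,v,z):
    o,d=ray(n,u,v); return o+d*(z-o[2])/d[2]
def proj(n,p):
    c=viewer.calibration(n); f=192/np.tan(np.radians(c['fov_y']/2)); T=c['T']
    q=T[:3,:3].T@(np.asarray(p)-T[:3,3]); return np.array([c['cx']+f*q[0]/-q[2],c['cy']-f*q[1]/-q[2]])
def tri(a,b):
    A=np.zeros((3,3));y=np.zeros(3)
    for n,p in (("top",a),("side",b)):
        o,d=ray(n,*p); d=d/np.linalg.norm(d); M=np.eye(3)-np.outer(d,d); A+=M; y+=M@o
    return np.linalg.solve(A,y)
E
python3 - <<'E'
from h import *
im=cv2.imread('pics/top0.png'); hsv=cv2.cvtColor(im,cv2.COLOR_BGR2HSV)
for p in [(240,150),(300,100),(340,230),(150,330),(312,262),(297,239),(332,103),(270,300)]: print(p,hsv[p[1],p[0]])
o=cv2.resize(im[85:280,170:440],None,fx=2.9,fy=2.9,interpolation=cv2.INTER_CUBIC); cv2.imwrite('pics/topz.png',o)
E
```

```text
(240, 150) [ 31  95 151]
(300, 100) [ 26 114 145]
(340, 230) [ 27 108 146]
(150, 330) [ 19 135 147]
(312, 262) [12 20 65]
(297, 239) [ 13 175  64]
(332, 103) [ 11 165  74]
(270, 300) [ 16 152 151]
```

View pics/topz.png

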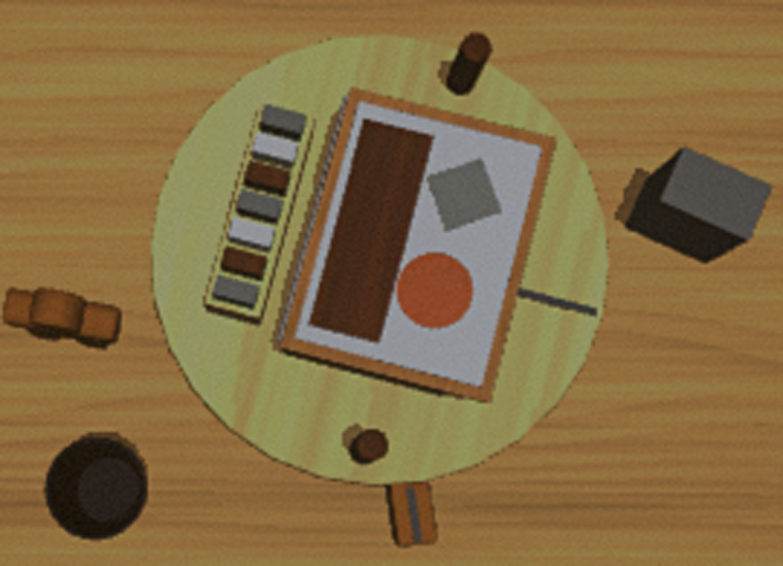

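The zoom (2.9×) shows the knob tops at (371,446) and (476,48), the pointer's dark line from (411,490) to (418,543), and the platter line from (520,292) to (596,313).

Run:
```python
from h import *
im=cv2.imread('pics/top0.png'); hsv=cv2.cvtColor(im,cv2.COLOR_BGR2HSV)
m=cv2.inRange(hsv,(22,60,90),(40,140,255)); m=cv2.morphologyEx(m,cv2.MORPH_OPEN,np.ones((3,3)))
c=max(cv2.findContours(m,cv2.RETR_EXTERNAL,cv2.CHAIN_APPROX_NONE)[0],key=cv2.contourArea)
P=np.array([plane('top',*p,.058)[:2] for p in cv2.convexHull(c)[:,0]])
A=np.c_[2*P,np.ones(len(P))]; s=np.linalg.lstsq(A,(P**2).sum(1),rcond=None)[0]; C=s[:2]
print('centre',C,'R',np.sqrt(s[2]+C@C), 'res',np.std(np.hypot(*(P-C).T)))
z=lambda x,y:(170+(x+.5)/2.9-.5,85+(y+.5)/2.9-.5)
ka=plane('top',*z(371,446),.138);kb=plane('top',*z(476,48),.138)
for n,k in(('a',ka),('b',kb)):
  d=k[:2]-C; print(n,k,np.hypot(*d),np.degrees(np.arctan2(d[1],d[0])))
d=[plane('top',*z(520,292),.058)[:2],plane('top',*z(596,313),.058)[:2]]
for q in d: print('line',q,np.degrees(np.arctan2(*(q-C)[::-1])))
for p in((411,490),(418,543)):
  for h in(.03,): q=plane('top',*z(*p),h)[:2]; print('ptr',q,np.hypot(*(q-C)),np.degrees(np.arctan2(*(q-C)[::-1]))%360)
for n,p,h in(('cup',(97,486),.095),('deck',(716,190),.095),('fig',(58,312),.08)): print(n,plane('top',*z(*p),h))
```

```text
centre [ 0.659  -0.0806] R 0.16868002049084457 res 0.0004977159506536197
a [ 0.5136 -0.0673  0.138 ] 0.14605045821510929 174.7566975466431
b [ 0.789  -0.1418  0.138 ] 0.14364511084829643 -25.205933879775955
line [ 0.6311 -0.1845] -105.03356839387182
line [ 0.6157 -0.24  ] -105.21245029508188
ptr [ 0.4862 -0.1059] 0.17463752178795625 188.32156656621956
ptr [ 0.4472 -0.1107] 0.21396357501066776 188.07596956096964
cup [0.4871 0.1204 0.095 ]
deck [ 0.6994 -0.3188  0.095 ]
fig [0.6119 0.1524 0.08  ]
```

```bash
python3 -m creep '[{"slide":[0,0,0],"angular":[0,0,-0.1243],"claw":1},{"slide":[0,0,0],"angular":[0,0,-0.1243],"claw":1},{"slide":[0,0,0],"angular":[0,0,-0.1243],"claw":1},{"slide":[-1.7,-3.54,0],"angular":[0,0,0],"claw":1},{"slide":[-1.7,-3.54,0],"angular":[0,0,0],"claw":1},{"slide":[-1.7,-3.54,0],"angular":[0,0,0],"claw":1},{"slide":[-1.7,-3.54,0],"angular":[0,0,0],"claw":1},{"slide":[-1.7,-3.54,0],"angular":[0,0,0],"claw":1},{"slide":[-1.7,-3.54,0],"angular":[0,0,0],"claw":1},{"slide":[-1.7,-3.54,0],"angular":[0,0,0],"claw":1}]' 30
python3 -m creep '[{"slide":[-1.7,-3.54,0],"angular":[0,0,0],"claw":1},{"slide":[-1.7,-3.54,0],"angular":[0,0,0],"claw":1},{"slide":[-1.7,-3.54,0],"angular":[0,0,0],"claw":1},{"slide":[-1.7,-3.54,0],"angular":[0,0,0],"claw":1},{"slide":[-1.7,-3.54,0],"angular":[0,0,0],"claw":1},{"slide":[-1.7,-3.54,0],"angular":[0,0,0],"claw":1},{"slide":[-1.7,-3.54,0],"angular":[0,0,0],"claw":1},{"slide":[-1.7,-3.54,0],"angular":[0,0,0],"claw":1},{"slide":[-1.7,-3.54,0],"angular":[0,0,0],"claw":1},{"slide":[0,0,0],"angular":[0,0,0],"claw":1}]'
cat > st.py <<'E'
from h import *
from scipy.spatial.transform import Rotation as R
s=manip.sense(); r=R.from_quat(s['tool_rot']).as_matrix()
print('t',s['t'],'p',s['tcp_pos'],'q',s['q'],'F',s['force'],'gap',s['finger_gap'],'g',s['gripper_force'])
print('ang x',np.degrees(np.arctan2(r[1,0],r[0,0])),'y',np.degrees(np.arctan2(r[1,1],r[0,1])),'z',r[:,2])
E
python3 st.py
```

```text
t: 0.93
tcp_pos: [0.3755, 0.2996, 0.2311]
tool_rot: [0.045, 0.999, -0.0, -0.0]
force: [0.5, -0.2, 0.2]
finger_gap: 0.996
gripper_force: 0.0
t: 1.77
tcp_pos: [0.5029, -0.0365, 0.2315]
tool_rot: [0.048, 0.999, -0.002, 0.003]
force: [1.1, 0.3, 0.7]
finger_gap: 1.0
gripper_force: 0.0
t 1.7667 p [ 0.5029 -0.0365  0.2315] q [-0.293   0.3635  1.7341 -0.0028  1.0382 -1.7653] F [1.1492 0.3087 0.6623] gap 0.9995132088223737 g 0.0
ang x 174.4419605811499 y 84.44089529789086 z [ 0.0049 -0.004  -1.    ]
```

```bash
python3 -m creep '[{"slide":[-1.34,-2.97,0],"angular":[0,0,0],"claw":1},{"slide":[0,0,0],"angular":[0,0,0],"claw":1},{"slide":[0,0,3],"angular":[0,0,0],"claw":1},{"slide":[0,0,3],"angular":[0,0,0],"claw":1},{"slide":[0,0,0],"angular":[0,0,0],"claw":1}]'
python3 st.py
```

```text
t: 2.18
tcp_pos: [0.5056, -0.059, 0.1668]
tool_rot: [0.046, 0.999, 0.002, -0.006]
force: [-1.1, 0.6, -0.4]
finger_gap: 0.997
gripper_force: 0.0
t 2.1833 p [ 0.5056 -0.059   0.1668] q [-0.336   0.471   1.7783  0.0001  0.9038 -1.8155] F [-1.1281  0.6108 -0.4246] gap 0.9973946075753725 g 0.0
ang x 174.76966471981157 y 84.7678348016793 z [-0.0109  0.0039 -0.9999]
```

```bash
python3 -m creep '[{"slide":[0,0,0],"angular":[0,0,0],"claw":1},{"slide":[0,0,0],"angular":[0,0,0],"claw":1}]'
```

```text
t: 2.35
tcp_pos: [0.5101, -0.0602, 0.1721]
tool_rot: [0.045, 0.999, -0.0, 0.0]
force: [-0.1, -0.3, -0.0]
finger_gap: 1.0
gripper_force: 0.0
```

```bash
python3 -m creep '[{"slide":[-0.41,-0.68,0],"angular":[0,0,0],"claw":1},{"slide":[0,0,2.5],"angular":[0,0,0],"claw":1},{"slide":[0,0,2.5],"angular":[0,0,0],"claw":1},{"slide":[0,0,2.4],"angular":[0,0,0],"claw":1},{"slide":[0,0,0],"angular":[0,0,0],"claw":1},{"slide":[0,0,0],"angular":[0,0,0],"claw":1}]'
python3 - <<'E'
from h import *
a=viewer.snapshot('top')[60:300,150:450];b=viewer.snapshot('side')[100:340,190:490]
cv2.imwrite('pics/k1.png',cv2.resize(np.hstack([a,b]),None,fx=1.33,fy=1.33))
E
```

```text
t: 2.85
tcp_pos: [0.5136, -0.068, 0.0978]
tool_rot: [0.045, 0.999, -0.0, -0.0]
force: [-0.5, -1.0, 0.7]
finger_gap: 0.996
gripper_force: 0.0
```

View pics/k1.png

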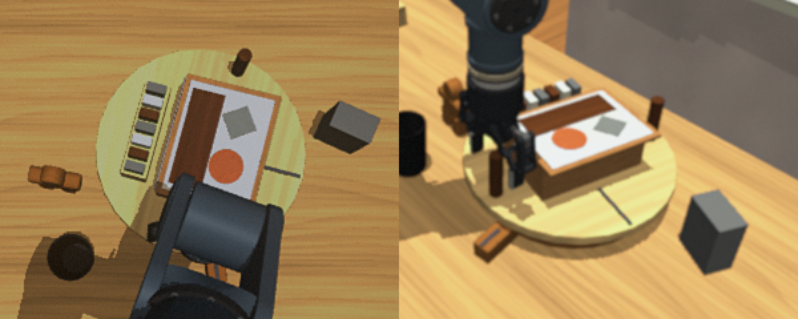

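The knob (side crop 497,172) stands between the two fingers, which are near (478,130) and (520,155). Closing on it now.

```bash
python3 -m creep '[{"slide":[0,0,0],"angular":[0,0,0],"claw":-1},{"slide":[0,0,0],"angular":[0,0,0],"claw":-1},{"slide":[0,0,0],"angular":[0,0,0],"claw":-1},{"slide":[0,0,0],"angular":[0,0,0],"claw":-1},{"slide":[0,0,0],"angular":[0,0,0],"claw":-1},{"slide":[0,0,0],"angular":[0,0,0],"claw":-1}]' 30; python3 st.py
```

```text
t: 3.45
tcp_pos: [0.5133, -0.0677, 0.0978]
tool_rot: [0.045, 0.999, -0.0, 0.0]
force: [-0.8, 0.0, 3.7]
finger_gap: 0.25
gripper_force: 29.3
t 3.45 p [ 0.5133 -0.0677  0.0978] q [-0.3473  0.5925  1.8164  0.      0.7322 -1.8273] F [-0.8234  0.0206  3.6985] gap 0.2495751450819785 g 29.308532774448395
ang x 174.79913693338293 y 84.79913320304726 z [ 0.0005 -0.0002 -1.    ]
```

```bash
python3 -m creep '[{"slide":[-0.025,0.843,0],"angular":[0,0,0.0582],"claw":-1},{"slide":[-0.025,0.843,0],"angular":[0,0,0.0582],"claw":-1},{"slide":[-0.025,0.843,0],"angular":[0,0,0.0582],"claw":-1},{"slide":[-0.025,0.843,0],"angular":[0,0,0.0582],"claw":-1},{"slide":[-0.025,0.843,0],"angular":[0,0,0.0582],"claw":-1},{"slide":[-0.025,0.843,0],"angular":[0,0,0.0582],"claw":-1},{"slide":[-0.025,0.843,0],"angular":[0,0,0.0582],"claw":-1},{"slide":[-0.025,0.843,0],"angular":[0,0,0.0582],"claw":-1},{"slide":[-0.025,0.843,0],"angular":[0,0,0.0582],"claw":-1},{"slide":[0,0,0],"angular":[0,0,0],"claw":-1}]'; python3 st.py
```

```text
t: 4.28
tcp_pos: [0.5391, 0.0037, 0.0977]
tool_rot: [0.303, 0.953, 0.0, -0.0]
force: [-2.6, -0.9, 7.0]
finger_gap: 0.249
gripper_force: 31.3
t 4.2833 p [0.5391 0.0037 0.0977] q [-0.2007  0.6119  1.762   0.0006  0.7683 -1.1563] F [-2.5688 -0.8733  6.9556] gap 0.24855090063315033 g 31.2821102142334
ang x 144.72390272805129 y 54.723895706729536 z [-0.0005  0.0005 -1.    ]
```

```bash
python3 -m creep '[{"slide":[-0.025,0.843,0],"angular":[0,0,0.0582],"claw":-1},{"slide":[-0.025,0.843,0],"angular":[0,0,0.0582],"claw":-1},{"slide":[-0.025,0.843,0],"angular":[0,0,0.0582],"claw":-1},{"slide":[-0.025,0.843,0],"angular":[0,0,0.0582],"claw":-1},{"slide":[-0.025,0.843,0],"angular":[0,0,0.0582],"claw":-1},{"slide":[-0.025,0.843,0],"angular":[0,0,0.0582],"claw":-1},{"slide":[-0.025,0.843,0],"angular":[0,0,0.0582],"claw":-1},{"slide":[-0.025,0.843,0],"angular":[0,0,0.0582],"claw":-1},{"slide":[-0.025,0.843,0],"angular":[0,0,0.0582],"claw":-1},{"slide":[-0.025,0.843,0],"angular":[0,0,0.0582],"claw":-1}]'
python3 -m creep '[{"slide":[-0.025,0.843,0],"angular":[0,0,0.0582],"claw":-1},{"slide":[0,0,0],"angular":[0,0,0],"claw":-1},{"slide":[0,0,0],"angular":[0,0,0],"claw":-1},{"slide":[0,0,0],"angular":[0,0,0],"claw":-1}]'; python3 st.py
python3 - <<'E'
from h import *
a=viewer.snapshot('top')[60:300,150:450];b=viewer.snapshot('side')[100:340,190:490]
cv2.imwrite('pics/k2.png',cv2.resize(np.hstack([a,b]),None,fx=1.33,fy=1.33))
E
```

```text
t: 5.12
tcp_pos: [0.6005, 0.0544, 0.0976]
tool_rot: [0.563, 0.827, -0.003, -0.004]
force: [-18.4, -9.3, 17.2]
finger_gap: 0.251
gripper_force: 33.9
t: 5.45
tcp_pos: [0.6132, 0.0588, 0.0976]
tool_rot: [0.587, 0.81, 0.002, -0.0]
force: [0.0, 5.8, 3.8]
finger_gap: 0.25
gripper_force: 31.2
t 5.45 p [0.6132 0.0588 0.0976] q [-0.0873  0.6859  1.5646  0.0047  0.8899 -0.4061] F [0.01   5.8475 3.7833] gap 0.24954096021960948 g 31.238096952438354
ang x 108.0983420105611 y 18.09792124475662 z [ 0.0015  0.0036 -1.    ]
```

View pics/k2.png

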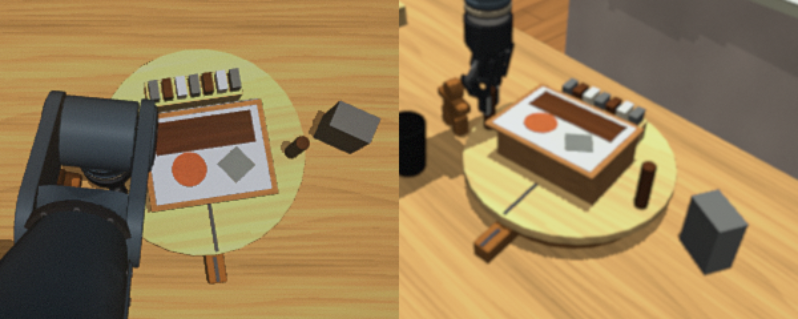

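The dark line on the platter (top crop 212,230) now runs in line with the pointer's line (215,268). I'll release and lift.

```bash
python3 -m creep '[{"slide":[0,0,0],"angular":[0,0,0],"claw":1},{"slide":[0,0,0],"angular":[0,0,0],"claw":1},{"slide":[0,0,0],"angular":[0,0,0],"claw":1},{"slide":[0,0,0],"angular":[0,0,0],"claw":1},{"slide":[0,0,0],"angular":[0,0,0],"claw":1},{"slide":[0,0,0],"angular":[0,0,0],"claw":1},{"slide":[0,0,-2],"angular":[0,0,0],"claw":1},{"slide":[0,0,-3.5],"angular":[0,0,0],"claw":1},{"slide":[0,0,-4],"angular":[0,0,0],"claw":1},{"slide":[0,0,-4],"angular":[0,0,0],"claw":1}]'
python3 -m creep '[{"slide":[-1.53,-3.1,0],"angular":[0,0,0],"claw":-1},{"slide":[-1.53,-3.1,0],"angular":[0,0,0],"claw":-1},{"slide":[-1.53,-3.1,0],"angular":[0,0,0],"claw":-1},{"slide":[-1.53,-3.1,0],"angular":[0,0,0],"claw":-1},{"slide":[-1.53,-3.1,0],"angular":[0,0,0],"claw":-1},{"slide":[-1.53,-3.1,0],"angular":[0,0,0],"claw":-1},{"slide":[-1.53,-3.1,0],"angular":[0,0,0],"claw":-1},{"slide":[0,0,0],"angular":[0,0,-0.1165],"claw":-1},{"slide":[0,0,0],"angular":[0,0,-0.1165],"claw":-1},{"slide":[0,0,0],"angular":[0,0,-0.1165],"claw":-1}]'
python3 -m creep '[{"slide":[0,0,0],"angular":[0,0,-0.1165],"claw":-1},{"slide":[0,0,0],"angular":[0,0,-0.1165],"claw":-1},{"slide":[0,0,0],"angular":[0,0,-0.1165],"claw":-1},{"slide":[0,0,0],"angular":[0,0,-0.1165],"claw":-1},{"slide":[0,0,0],"angular":[0,0,-0.1165],"claw":-1},{"slide":[0,0,0],"angular":[0,0,-0.1165],"claw":-1},{"slide":[0,0,0],"angular":[0,0,-0.1165],"claw":-1},{"slide":[0,0,0],"angular":[0,0,-0.1165],"claw":-1},{"slide":[0,0,0],"angular":[0,0,-0.1165],"claw":-1}]'
python3 -m creep '[{"slide":[0,0,0],"angular":[0,-0.12,0],"claw":-1},{"slide":[0,0,0],"angular":[0,-0.12,0],"claw":-1},{"slide":[0,0,0],"angular":[0,-0.12,0],"claw":-1},{"slide":[0,0,0],"angular":[0,-0.12,0],"claw":-1},{"slide":[0,0,0],"angular":[0,0,0],"claw":-1},{"slide":[0,0,0],"angular":[0,0,0],"claw":-1}]'
python3 st.py
python3 - <<'E'
from h import *
cv2.imwrite('pics/k3.png',np.vstack([viewer.snapshot('top')[40:300,100:480],viewer.snapshot('side')[80:380,100:480]]))
E
```

```text
t: 6.38
tcp_pos: [0.6117, 0.0567, 0.2329]
tool_rot: [0.587, 0.81, -0.001, -0.001]
force: [0.4, -0.0, -1.0]
finger_gap: 1.001
gripper_force: 0.0
t: 7.22
tcp_pos: [0.4389, -0.1132, 0.2325]
tool_rot: [0.436, 0.9, -0.0, 0.0]
force: [0.1, -0.3, -1.0]
finger_gap: -0.002
gripper_force: 0.0
t: 7.97
tcp_pos: [0.4394, -0.1125, 0.2324]
tool_rot: [-0.074, 0.997, -0.0, 0.0]
force: [0.3, -0.0, -0.3]
finger_gap: -0.003
gripper_force: 0.0
t: 8.47
tcp_pos: [0.4442, -0.1072, 0.2387]
tool_rot: [-0.069, 0.974, 0.015, 0.217]
force: [0.8, 0.1, -0.3]
finger_gap: -0.004
gripper_force: 0.0
t 8.4667 p [ 0.4442 -0.1072  0.2387] q [-0.7023  0.1827  2.113   0.5747  0.6231 -2.8487] F [ 0.8133  0.1066 -0.2944] gap -0.0038076757107319286 g 0.0
ang x -171.89947946288962 y 98.08514523155549 z [ 0.421   0.0593 -0.9051]
```

View pics/k3.png

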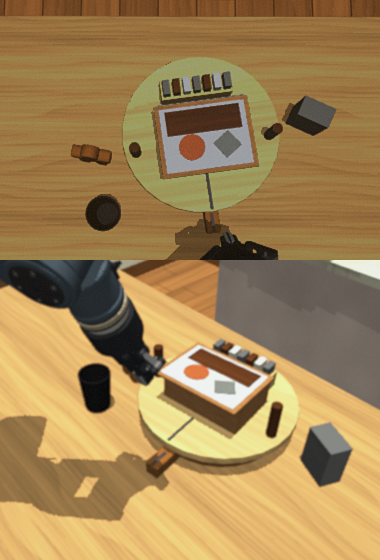

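The top crop shows the platter line from (207,172) to (213,208), with the pointer at (211,220). The bystanders are untouched. Joint 6 hit its limit at −2.85, so I'll do a half turn the other way and check the angle.

```bash
python3 -m creep '[{"slide":[0,0,0],"angular":[0,0,0.1208],"claw":-1},{"slide":[0,0,0],"angular":[0,0,0.1208],"claw":-1},{"slide":[0,0,0],"angular":[0,0,0.1208],"claw":-1},{"slide":[0,0,0],"angular":[0,0,0.1208],"claw":-1},{"slide":[0,0,0],"angular":[0,0,0.1208],"claw":-1},{"slide":[0,0,0],"angular":[0,0,0.1208],"claw":-1},{"slide":[0,0,0],"angular":[0,0,0.1208],"claw":-1},{"slide":[0,0,0],"angular":[0,0,0.1208],"claw":-1},{"slide":[0,0,0],"angular":[0,0,0.1208],"claw":-1}]'
python3 -m creep '[{"slide":[0,0,0],"angular":[0,0,0.1208],"claw":-1},{"slide":[0,0,0],"angular":[0,0,0.1208],"claw":-1},{"slide":[0,0,0],"angular":[0,0,0.1208],"claw":-1},{"slide":[0,0,0],"angular":[0,0,0.1208],"claw":-1},{"slide":[0,0,0],"angular":[0,0,0.1208],"claw":-1},{"slide":[0,0,0],"angular":[0,0,0.1208],"claw":-1},{"slide":[0,0,0],"angular":[0,0,0.1208],"claw":-1},{"slide":[0,0,0],"angular":[0,0,0.1208],"claw":-1},{"slide":[0,0,0],"angular":[0,0,0.1208],"claw":-1}]'
python3 -m creep '[{"slide":[0,0,0],"angular":[0,0,0.1208],"claw":-1},{"slide":[0,0,0],"angular":[0,0,0.1208],"claw":-1},{"slide":[0,0,0],"angular":[0,0,0.1208],"claw":-1},{"slide":[0,0,0],"angular":[0,0,0.1208],"claw":-1},{"slide":[0,0,0],"angular":[0,0,0.1208],"claw":-1},{"slide":[0,0,0],"angular":[0,0,0.1208],"claw":-1},{"slide":[0,0,0],"angular":[0,0,0.1208],"claw":-1},{"slide":[0,0,0],"angular":[0,0,0.1208],"claw":-1},{"slide":[0,0,0],"angular":[0,0,0],"claw":-1},{"slide":[0,0,0],"angular":[0,0,0],"claw":-1}]'
python3 st.py
python3 - <<'E'
from h import *
im=viewer.snapshot('top'); cv2.imwrite('pics/t4.png',im)
hsv=cv2.cvtColor(im,cv2.COLOR_BGR2HSV); C=np.array([.659,-.0806])
m=cv2.inRange(hsv,(0,0,0),(180,255,90)); n,l,s,c=cv2.connectedComponentsWithStats(m)
for i in range(1,n):
    if s[i,4]>15 and 220<c[i,0]<400 and 80<c[i,1]<265:
        ys,xs=np.where(l==i); q=plane('top',*c[i],.058)[:2]-C
        print(c[i],s[i],'ang@.058',np.degrees(np.arctan2(q[1],q[0]))%360)
o=im[180:275,230:390]; cv2.imwrite('pics/t4z.png',cv2.resize(o,None,fx=5,fy=5,interpolation=cv2.INTER_CUBIC))
E
```

```text
t: 9.32
tcp_pos: [0.4465, -0.1074, 0.2392]
tool_rot: [0.446, 0.868, 0.126, 0.179]
force: [-0.4, 0.2, -0.0]
finger_gap: 0.002
gripper_force: 0.0
t: 10.07
tcp_pos: [0.4465, -0.1074, 0.2391]
tool_rot: [0.831, 0.512, 0.2, 0.088]
force: [0.2, 0.7, 0.1]
finger_gap: 0.001
gripper_force: 0.0
t: 10.9
tcp_pos: [0.4461, -0.1072, 0.2391]
tool_rot: [0.973, 0.071, 0.218, -0.015]
force: [-0.5, 0.0, -0.2]
finger_gap: 0.003
gripper_force: 0.0
t 10.9 p [ 0.4461 -0.1072  0.2391] q [-0.6999  0.1844  2.1103  0.5771  0.6225  0.2891] F [-0.4809  0.0161 -0.2184] gap 0.003049752861297526 g 0.0
ang x 8.368383804694174 y -81.69229022517459 z [ 0.423   0.0597 -0.9042]
[325.935  120.1951] [321 112  11  17 123] ang@.058 333.82510040129984
[305.9242 122.8258] [302 115   9  17 132] ang@.058 353.13276432530284
[314.5263 124.3947] [312 115   9  15  38] ang@.058 343.280903481314
[295.6792 124.3585] [292 116   9  17 106] ang@.058 4.9136153055430025
[275.6504 126.9187] [272 118   9  18 123] ang@.058 27.73665833186663
[265.407  128.6628] [262 120   9  17  86] ang@.058 37.91155010963461
[285.     129.3571] [282 120   9  14  28] ang@.058 18.85752222653196
[295.392  137.9537] [261 131  71  14 324] ang@.058 7.468592935034117
[302.8194 159.3471] [ 265  143   77   33 1772] ang@.058 348.53427321124514
[372.7574 171.0297] [364 163  19  17 202] ang@.058 271.25454369351917
[234.7343 189.5385] [229 182  12  16 143] ang@.058 105.05724992232709
[308.9043 230.0851] [305 213   8  36  94] ang@.058 187.9995770169908
```

View pics/t4z.png

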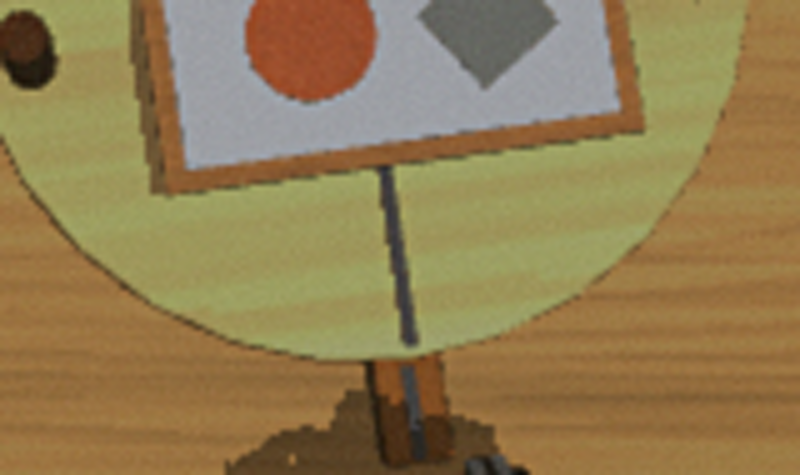

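The platter line runs from (384,168) to (411,345) and continues into the pointer's line. It measures 188.0°, against 188.2° for the pointer, so it has clicked in. Next I'll tilt the tool further and check the joints.

```bash
python3 -m creep '[{"slide":[0,0,0],"angular":[0,0.11,0],"claw":-1},{"slide":[0,0,0],"angular":[0,0.11,0],"claw":-1},{"slide":[0,0,0],"angular":[0,0.11,0],"claw":-1},{"slide":[0,0,0],"angular":[0,0.11,0],"claw":-1},{"slide":[0,0,0],"angular":[0,0,0],"claw":-1},{"slide":[0,0,0],"angular":[0,0,0],"claw":-1}]'
python3 st.py
python3 - <<'E'
from h import *
C=np.array([.659,-.0806]); a=np.radians(188.1); e=np.array([np.cos(a),np.sin(a)]); f=np.array([-e[1],e[0]])
for t in(0,.05,.1,.15,.2,.3):
    p=[proj('top',np.r_[C-e*.052+e*(.147*np.cos(t)-.006*np.sin(t))+f*s*.095,.123+.147*np.sin(t)+.006*np.cos(t)]) for s in(-1,1)]
    print(t,p[0],p[1])
E
```

```text
t: 11.45
tcp_pos: [0.4446, -0.0998, 0.2355]
tool_rot: [0.94, 0.07, 0.331, -0.039]
force: [0.7, 0.1, 0.4]
finger_gap: -0.0
gripper_force: 0.0
t 11.45 p [ 0.4446 -0.0998  0.2355] q [-0.8642  0.2205  2.2766  1.1886  0.6308 -0.437 ] F [0.7107 0.1043 0.4252] gap -6.392271592565076e-06 g 0.0
ang x 7.805883512459323 y -80.93173292166682 z [ 0.617   0.12   -0.7777]
0 [262.8374 219.2284] [358.2382 206.0366]
0.05 [262.8416 218.6495] [358.9925 205.3555]
0.1 [262.8194 217.8763] [359.7243 204.4802]
0.15 [262.7704 216.9064] [360.4308 203.4085]
0.2 [262.6939 215.738 ] [361.1096 202.139 ]
0.3 [262.4571 212.8014] [362.3733 199.0035]
```

```bash
cat > fk.py <<'E'
from h import *
from scipy.spatial.transform import Rotation as R
from scipy.optimize import least_squares
D=[([.928,.527,1.433,0,1.181,-.178],[.2792,.5585,.2304]),([-.293,.3635,1.7341,-.0028,1.0382,-1.7653],[.5029,-.0365,.2315]),
([-.336,.471,1.7783,.0001,.9038,-1.8155],[.5056,-.059,.1668]),([-.3473,.5925,1.8164,0,.7322,-1.8273],[.5133,-.0677,.0978]),
([-.2007,.6119,1.762,.0006,.7683,-1.1563],[.5391,.0037,.0977]),([-.0873,.6859,1.5646,.0047,.8899,-.4061],[.6132,.0588,.0976]),
([-.7023,.1827,2.113,.5747,.6231,-2.8487],[.4442,-.1072,.2387]),([-.6999,.1844,2.1103,.5771,.6225,.2891],[.4461,-.1072,.2391]),
([-.8642,.2205,2.2766,1.1886,.6308,-.437],[.4446,-.0998,.2355])]
ry=lambda a:R.from_euler('y',a).as_matrix(); rz=lambda a:R.from_euler('z',a).as_matrix()
def row(q,s):
    A=rz(q[0]);B=A@ry(q[1]);F=A@ry(q[1]+q[2]);G=F@rz(s*q[3]);W=G@ry(q[4])
    return np.c_[A,B[:,[0,2]],F[:,[0,2]],G[:,1],W[:,[0,2]]], W   # a d h | e1 L1 | e2 L2 | dw | w Lt
best=None
for s in(1,-1):
    M=np.vstack([row(q,s)[0] for q,p in D]); y=np.hstack([p for q,p in D])
    x=np.linalg.lstsq(M,y,rcond=1e-3)[0]; e=np.abs(M@x-y).max()
    if best is None or e<best[2]: best=(s,x,e)
S,X,E=best
def fk(q): m,W=row(q,S); return m@X,W[:,2]
LO=np.array([-3.08,-.75,.22,-1.43,0]);HI=np.array([3.08,2.2,2.44,4.57,2.65])
def ik(p,z,q0):
    f=lambda q:np.r_[(fk(q)[0]-p)*5,fk(q)[1]-z]
    r=least_squares(f,np.clip(q0,LO+.01,HI-.01),bounds=(LO,HI)); return r.x,np.abs(r.fun).max()
E
python3 - <<'E'
from fk import *
print(S,X,E); q,p=D[-1]; print(fk(q),fk(D[-2][0])[1])
a=np.radians(8.1); h=np.array([np.cos(a),np.sin(a),0])
H=np.array([.659,-.0806,.123])+.052*h
for lid in(0,.4,.8,1.2,1.57):
  c=H+.125*(-np.cos(lid)*h+[0,0,np.sin(lid)])
  for pit in(60,45,30,15,0,-20):  # degrees below horizontal
    b=np.radians(pit); z=np.cos(b)*h-[0,0,np.sin(b)]
    R_=[ik(c,z,q0) for q0 in([-.7,.2,2.1,.6,.6],[0,.2,2.1,3.1,.6],[.2,.2,2,-.6,.6],[0,0,1.5,0,1])]
    q,e=min(R_,key=lambda r:r[1]); print(lid,pit,'err %.3f'%e,q)
E
```

```text
1 [ 0.001   0.1118  0.2729  0.0014  0.5873  0.1139  0.3889 -0.0007 -0.0002
  0.2961] 0.00033199798518357415
(array([ 0.4446, -0.0997,  0.2356]), array([ 0.617 ,  0.12  , -0.7777])) [ 0.423   0.0597 -0.9042]
0 60 err 0.000 [-0.4963  0.5705  1.9819  1.1114  0.3385]
0 45 err 0.000 [-0.5925  0.6562  2.1455  2.0719  0.5704]
0 30 err 0.000 [-0.685   0.8401  2.2673  2.3002  1.0242]
0 15 err 0.000 [-0.7543  1.0828  2.315   2.2819  1.4733]
0 0 err 0.000 [-0.7803  1.2975  2.2698  2.1755  1.8231]
0 -20 err 0.000 [-0.7352  1.4773  2.0992  2.0778  2.1694]
0.4 60 err 0.000 [-0.4828  0.48    1.9258  0.8059  0.4171]
0.4 45 err 0.000 [-0.5751  0.5371  2.0974  1.8292  0.501 ]
0.4 30 err 0.000 [-0.6639  0.6919  2.2361  2.2267  0.9074]
0.4 15 err 0.000 [-0.7301  0.9263  2.3114  2.2872  1.3715]
0.4 0 err 0.000 [-0.7549  1.1596  2.296   2.221   1.7649]
0.4 -20 err 0.000 [-0.712   1.3673  2.1504  2.136   2.1472]
0.8 60 err 0.000 [-0.4482  0.4347  1.8269  0.6043  0.5113]
0.8 45 err 0.000 [-0.5302  0.4636  2.0043  1.5515  0.4557]
0.8 30 err 0.000 [-0.6091  0.5803  2.1531  2.146   0.7808]
0.8 15 err 0.000 [-0
[... 170 characters left out ...]
000 [-0.4029  0.4407  1.7059  0.4832  0.5911]
1.2 45 err 0.000 [-0.4726  0.4492  1.8886  1.3116  0.435 ]
1.2 30 err 0.000 [-0.5391  0.5346  2.0422  2.0755  0.6719]
1.2 15 err 0.000 [-0.5878  0.6987  2.1444  2.3314  1.0937]
1.2 0 err 0.000 [-0.6059  0.903   2.1705  2.3932  1.5209]
1.2 -20 err 0.000 [-0.575   1.1383  2.0772  2.4059  1.9751]
1.57 60 err 0.000 [-0.361   0.4834  1.5915  0.4149  0.6401]
1.57 45 err 0.000 [-0.4201  0.4806  1.7789  1.1566  0.4238]
1.57 30 err 0.000 [-0.4761  0.5475  1.9339  2.035   0.5953]
1.57 15 err 0.000 [-0.5166  0.6855  2.037   2.358   0.9916]
1.57 0 err 0.000 [-0.5316  0.866   2.0669  2.4579  1.4081]
1.57 -20 err 0.000 [-0.5061  1.0912  1.9828  2.5076  1.8657]
```

```bash
cat > go.py <<'E'
# go.py forward(m from axis, along h, negative = robot side) z pitch : rows needed
import sys
from fk import *
a=np.radians(8.1); h=np.array([np.cos(a),np.sin(a),0]); C=np.array([.659,-.0806,0])
def tgt(fwd,z,pit):
    b=np.radians(pit); tz=np.cos(b)*h-[0,0,np.sin(b)]; ty=np.array([np.sin(a),-np.cos(a),0])
    return C+fwd*h+[0,0,z], np.c_[np.cross(ty,tz),ty,tz]
if __name__=='__main__':
    s=manip.sense(); R0=R.from_quat(s['tool_rot']).as_matrix(); q=np.array(s['q'][:5])
    d=s['tcp_pos']-C; print('now t %.2f fwd %.4f lat %.4f z %.4f pitch %.1f F'%(s['t'],d@h,d@[-h[1],h[0],0],d[2],np.degrees(-np.arcsin(R0[2,2]))),s['force'],'q',s['q'])
    p0=np.array(s['tcp_pos'])
    for t in sys.argv[1:]:
        p,Rt=tgt(*map(float,t.split(',')))
        print(t,'slide cm',R0.T@(p-p0)*100,'rotvec',R.from_matrix(R0.T@Rt).as_rotvec())
        for k in np.linspace(.2,1,5):
            Rk=R0@R.from_rotvec(k*R.from_matrix(R0.T@Rt).as_rotvec()).as_matrix()
            q,e=ik(p0+k*(p-p0),Rk[:,2],q); print('   ',q,'%.4f'%e)
        p0,R0=p,Rt
E
python3 go.py=- 2>/dev/null; python3 go.py -0.15,0.2,45 -0.15,0.19,20 -0.14,0.10,20 -0.08,0.10,20
```

```text
now t 11.45 fwd -0.2150 lat 0.0112 z 0.2355 pitch 51.1 F [0.7107 0.1043 0.4252] q [-0.8642  0.2205  2.2766  1.1886  0.6308 -0.437 ]
-0.15,0.2,45 slide cm [2.8309 1.3276 6.8077] rotvec [-0.0316  0.1063 -0.0057]
    [-0.8408  0.2605  2.277   1.2925  0.6089] 0.0000
    [-0.8179  0.3005  2.2758  1.4002  0.5942] 0.0000
    [-0.7958  0.3403  2.2731  1.5091  0.5867] 0.0000
    [-0.7743  0.3797  2.2689  1.6164  0.5861] 0.0000
    [-0.7535  0.4188  2.2631  1.7195  0.5917] 0.0000
-0.15,0.19,20 slide cm [-0.7071  0.      0.7071] rotvec [-0.      0.4363  0.    ]
    [-0.7998  0.4795  2.3212  1.8982  0.7127] 0.0000
    [-0.845   0.5588  2.3763  2.0145  0.8578] 0.0000
    [-0.888   0.6569  2.4267  2.0823  1.018 ] 0.0000
    [-0.9252  0.738   2.44    2.0688  1.1367] 0.0182
    [-0.9624  0.8242  2.44    2.0288  1.2503] 0.0440
-0.14,0.10,20 slide cm [-8.1152 -0.      4.0179] rotvec [0. 0. 0.]
    [-0.9573  0.8973  2.44    2.0536  1.2886] 0.0440
    [-0.9518  0.9711  2.44    2.0786  1.3309] 0.0408
    [-0.9456  1.0448  2.44    2.1039  1.3765] 0.0341
    [-0.9382  1.1172  2.44    2.1297  1.4244] 0.0239
    [-0.9295  1.1869  2.44    2.1561  1.4734] 0.0106
-0.08,0.10,20 slide cm [2.0521 0.     5.6382] rotvec [0. 0. 0.]
    [-0.8879  1.1694  2.4249  2.1992  1.4749] 0.0000
    [-0.8509  1.1423  2.397   2.2273  1.4542] 0.0000
    [-0.8161  1.1181  2.3693  2.2535  1.4319] 0.0000
    [-0.7833  1.0964  2.3417  2.2778  1.4083] 0.0000
    [-0.7524  1.077   2.3142  2.3004  1.3837] 0.0000
```

```bash
python3 -m creep '[{"slide":[1.4,0.66,3.4],"angular":[0,0,0],"claw":-1},{"slide":[1.4,0.66,3.4],"angular":[-0.032,0.106,-0.006],"claw":-1},{"slide":[0,0,0],"angular":[0,0,0],"claw":-1},{"slide":[0,0,0],"angular":[0,0,0],"claw":-1},{"slide":[0,0,0],"angular":[0,0,0],"claw":-1}]'; python3 go.py -0.145,0.10,40 -0.082,0.092,32 -0.08,.15,30 -.07,.2,25 -.02,.25,25 .035,.26,25
```

```text
t: 11.87
tcp_pos: [0.493, -0.097, 0.212]
tool_rot: [0.931, 0.071, 0.356, -0.04]
force: [0.8, -0.4, -0.3]
finger_gap: 0.0
gripper_force: 0.0
now t 11.87 fwd -0.1666 lat 0.0071 z 0.2120 pitch 48.1 F [ 0.7839 -0.4196 -0.2834] q [-0.7687  0.3497  2.2454  1.4662  0.5813 -0.6523]
-0.145,0.10,40 slide cm [-5.8719  1.0144  9.75  ] rotvec [-0.0308  0.1411 -0.0024]
    [-0.774   0.432   2.2805  1.6813  0.5997] 0.0000
    [-0.7781  0.5214  2.3109  1.8752  0.6468] 0.0000
    [-0.7817  0.6165  2.3359  2.0332  0.7174] 0.0000
    [-0.7847  0.7154  2.3545  2.1528  0.8034] 0.0000
    [-0.7872  0.8154  2.366   2.2389  0.897 ] 0.0000
-0.082,0.092,32 slide cm [3.4367 0.     5.3403] rotvec [-0.      0.1396 -0.    ]
    [-0.7679  0.8348  2.3495  2.258   0.9272] 0.0000
    [-0.7488  0.8537  2.3319  2.276   0.9566] 0.0000
    [-0.73    0.8723  2.3135  2.2931  0.9852] 0.0000
    [-0.7114  0.8905  2.2941  2.3094  1.013 ] 0.0000
    [-0.6932  0.9083  2.2738  2.3251  1.0398] 0.0000
-0.08,.15,30 slide cm [ 5.0247  0.     -2.9039] rotvec [0.     0.0349 0.    ]
    [-0.6947  0.8799  2.2768  2.3124  1.0295] 0.0000

[... 512 characters left out ...]
047  0.6803  2.2776  2.2186  1.0177] 0.0000
-.02,.25,25 slide cm [ 6.6446 -0.      2.4184] rotvec [0. 0. 0.]
    [-0.6825  0.6479  2.2502  2.2113  0.9781] 0.0000
    [-0.6613  0.6182  2.2225  2.2017  0.9395] 0.0000
    [-0.6411  0.5912  2.1944  2.1897  0.9019] 0.0000
    [-0.6218  0.5666  2.166   2.1754  0.8655] 0.0000
    [-0.6034  0.5443  2.1372  2.1587  0.8304] 0.0000
.035,.26,25 slide cm [3.2307 0.     4.5621] rotvec [0. 0. 0.]
    [-0.584   0.5441  2.1112  2.1602  0.8086] 0.0000
    [-0.5656  0.5447  2.0852  2.1606  0.7871] 0.0000
    [-0.548   0.5459  2.0592  2.1597  0.766 ] 0.0000
    [-0.5312  0.5478  2.0331  2.1578  0.7452] 0.0000
    [-0.5152  0.5501  2.0068  2.1546  0.7248] 0.0000
```

```bash
python3 -m creep '[{"slide":[-1.0,0.17,1.63],"angular":[0,0,0],"claw":-1},{"slide":[-1.0,0.17,1.63],"angular":[0,0,0],"claw":-1},{"slide":[-1.0,0.17,1.63],"angular":[0,0,0],"claw":-1},{"slide":[-1.0,0.17,1.63],"angular":[0,0,0],"claw":-1},{"slide":[-1.0,0.17,1.63],"angular":[0,0,0],"claw":-1},{"slide":[-0.9,0.16,1.6],"angular":[-0.015,0.07,-0.001],"claw":-1},{"slide":[0,0,0],"angular":[-0.015,0.07,-0.001],"claw":-1},{"slide":[0,0,0],"angular":[0,0,0],"claw":-1},{"slide":[0,0,0],"angular":[0,0,0],"claw":-1},{"slide":[0,0,0],"angular":[0,0,0],"claw":-1}]'; python3 go.py -0.145,0.10,40 -0.082,0.092,32 |grep -v '^  '
python3 - <<'E'
from h import *
cv2.imwrite('pics/k5.png',np.vstack([viewer.snapshot('top')[80:330,150:480],viewer.snapshot('side')[60:360,150:480]]))
E
```

```text
t: 12.7
tcp_pos: [0.5153, -0.1, 0.1048]
tool_rot: [0.907, 0.065, 0.415, -0.034]
force: [0.5, 0.5, -0.2]
finger_gap: -0.0
gripper_force: 0.0
now t 12.70 fwd -0.1450 lat 0.0010 z 0.1048 pitch 40.8 F [ 0.5423  0.5432 -0.1922] q [-0.7805  0.7822  2.3525  2.2029  0.8539 -1.5524]
-0.145,0.10,40 slide cm [-0.3605  0.1042  0.3176] rotvec [-0.0091  0.0147 -0.0032]
-0.082,0.092,32 slide cm [3.4367 0.     5.3403] rotvec [-0.      0.1396 -0.    ]
```

View pics/k5.png

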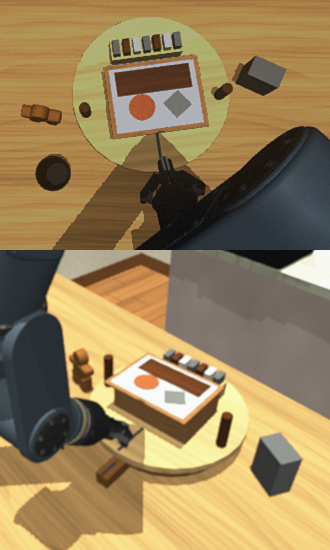

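The finger is in front of the box, centred on the line (top crop about 165,160) and below the lid edge. The cup, deck box and figure are unmoved.

```bash
python3 -m creep '[{"slide":[-0.8,0.1,0.7],"angular":[0,0,0],"claw":-1},{"slide":[0.97,0,1.24],"angular":[0,0,0],"claw":-1},{"slide":[0.97,0,1.24],"angular":[0,0,0],"claw":-1},{"slide":[0.97,0,1.24],"angular":[0,0,0],"claw":-1},{"slide":[0.97,0,1.24],"angular":[0,0,0],"claw":-1},{"slide":[0,0,0],"angular":[-0.009,0.077,-0.002],"claw":-1},{"slide":[0,0,0],"angular":[0,0.077,-0.001],"claw":-1},{"slide":[0,0,0],"angular":[0,0,0],"claw":-1},{"slide":[0,0,0],"angular":[0,0,0],"claw":-1},{"slide":[0,0,0],"angular":[0,0,0],"claw":-1}]'; python3 go.py -0.082,0.092,32 -.08,.13,30 |grep -v '^  '
```

```text
t: 13.63
tcp_pos: [0.5778, -0.0918, 0.091]
tool_rot: [0.873, 0.062, 0.483, -0.034]
force: [0.4, -0.2, -0.3]
finger_gap: -0.002
gripper_force: 0.0
now t 13.63 fwd -0.0820 lat 0.0004 z 0.0910 pitch 32.0 F [ 0.3852 -0.21   -0.3215] q [-0.6891  0.9094  2.2718  2.3296  1.0385 -1.6051]
-0.082,0.092,32 slide cm [ 0.0816  0.0362 -0.051 ] rotvec [ 0.0007  0.0008 -0.0001]
-.08,.13,30 slide cm [ 3.3286  0.     -1.8441] rotvec [0.     0.0349 0.    ]
```

```bash
python3 -m creep '[{"slide":[0.9,0,-0.43],"angular":[0,0,0],"claw":-1},{"slide":[0.9,0,-0.43],"angular":[0,0,0],"claw":-1},{"slide":[0.8,0,-0.39],"angular":[0,0,0],"claw":-1},{"slide":[0.8,0,-0.39],"angular":[0,0,0],"claw":-1},{"slide":[0.8,0,-0.39],"angular":[0,0,0],"claw":-1},{"slide":[0.8,0,-0.39],"angular":[0,0,0],"claw":-1}]'; python3 go.py
python3 -m creep '[{"slide":[0.94,0,-0.09],"angular":[0,0,0],"claw":-1},{"slide":[0.94,0,-0.09],"angular":[0,0,0],"claw":-1},{"slide":[0.94,0,-0.09],"angular":[0,0,0],"claw":-1},{"slide":[0.94,0,-0.09],"angular":[0,0,0],"claw":-1},{"slide":[0,0,0],"angular":[0,0,0],"claw":-1},{"slide":[0,0,0],"angular":[0,0,0],"claw":-1}]'; python3 go.py
python3 - <<'E'
from h import *
cv2.imwrite('pics/k6.png',np.vstack([viewer.snapshot('top')[80:330,150:480],viewer.snapshot('side')[60:360,150:480]]))
E
```

```text
t: 14.13
tcp_pos: [0.5833, -0.0909, 0.1468]
tool_rot: [0.873, 0.062, 0.483, -0.033]
force: [0.3, -0.0, -3.0]
finger_gap: 0.001
gripper_force: 1.0
now t 14.13 fwd -0.0764 lat 0.0005 z 0.1468 pitch 32.1 F [ 0.3482 -0.0335 -2.9794] q [-0.6757  0.7397  2.2577  2.2505  0.9152 -1.4402]
t: 14.63
tcp_pos: [0.6005, -0.0884, 0.1812]
tool_rot: [0.872, 0.062, 0.484, -0.033]
force: [0.6, 0.1, -0.1]
finger_gap: -0.0
gripper_force: 0.0
now t 14.63 fwd -0.0591 lat 0.0005 z 0.1812 pitch 31.9 F [ 0.6074  0.1263 -0.0708] q [-0.6409  0.6397  2.2083  2.1889  0.8224 -1.2924]
```

View pics/k6.png

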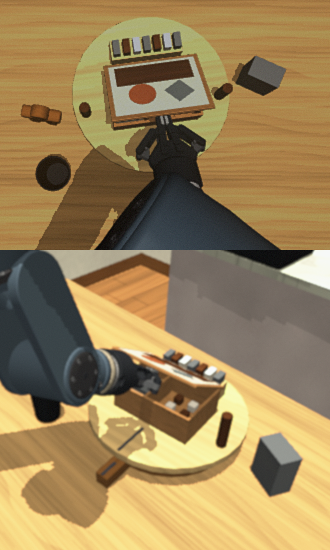

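The side crop shows the lid raised on the finger near (150,375), with the inside of the box visible. I'll continue along the arc.

```bash
python3 -m creep '[{"slide":[1.0,0,0.2],"angular":[0,0,0],"claw":-1},{"slide":[1.0,0,0.2],"angular":[0,0,0],"claw":-1},{"slide":[1.0,0,0.2],"angular":[0,0,0],"claw":-1},{"slide":[1.0,0,0.2],"angular":[0,0,0],"claw":-1},{"slide":[0.83,0,0.43],"angular":[0,0,0],"claw":-1},{"slide":[0.83,0,0.43],"angular":[0,0,0],"claw":-1},{"slide":[0.83,0,0.43],"angular":[0,0,0],"claw":-1},{"slide":[0.83,0,0.43],"angular":[0,0,0],"claw":-1},{"slide":[0,0,0],"angular":[0,0,0],"claw":-1},{"slide":[0,0,0],"angular":[0,0,0],"claw":-1}]'; python3 go.py
python3 -m creep '[{"slide":[0.62,0,0.55],"angular":[0,0,0],"claw":-1},{"slide":[0.62,0,0.55],"angular":[0,0,0],"claw":-1},{"slide":[0.62,0,0.55],"angular":[0,0,0],"claw":-1},{"slide":[0,0,0],"angular":[0,0,0],"claw":-1},{"slide":[0,0,0],"angular":[0,0,0],"claw":-1},{"slide":[0,0,0],"angular":[0,0,0],"claw":-1}]'; python3 go.py .0465,.2385,32
python3 - <<'E'
from h import *
cv2.imwrite('pics/t7.png',viewer.snapshot('top'));cv2.imwrite('pics/s7.png',viewer.snapshot('side'))
a=cv2.imread('pics/t7.png')[80:280,180:420];b=cv2.imread('pics/s7.png')[80:320,220:460]
cv2.imwrite('pics/k7.png',cv2.resize(np.hstack([a,b[:200]]),None,fx=1.66,fy=1.66,interpolation=cv2.INTER_CUBIC))
E
```

```text
t: 15.57
tcp_pos: [0.6595, -0.08, 0.2275]
tool_rot: [0.873, 0.061, 0.483, -0.034]
force: [0.1, 0.3, -0.6]
finger_gap: -0.003
gripper_force: 0.0
now t 15.57 fwd 0.0006 lat 0.0005 z 0.2275 pitch 32.0 F [ 0.136   0.3095 -0.5523] q [-0.5372  0.5412  2.047   2.0596  0.6463 -0.9909]
t: 16.07
tcp_pos: [0.6838, -0.0769, 0.2352]
tool_rot: [0.872, 0.061, 0.484, -0.034]
force: [-0.6, 0.5, 0.1]
finger_gap: -0.005
gripper_force: 0.0
now t 16.07 fwd 0.0251 lat 0.0002 z 0.2352 pitch 32.0 F [-0.5565  0.5211  0.0645] q [-0.5024  0.5407  1.9875  2.0285  0.6027 -0.9162]
.0465,.2385,32 slide cm [1.4111 0.0171 1.6469] rotvec [ 0.0008 -0.0006 -0.0007]
    [-0.4982  0.5417  1.9759  2.0191  0.5959] 0.0000
    [-0.4926  0.5433  1.9656  2.0138  0.5892] 0.0000
    [-0.487   0.5451  1.9553  2.0083  0.5825] 0.0000
    [-0.4815  0.5468  1.9449  2.0025  0.576 ] 0.0000
    [-0.4762  0.5487  1.9345  1.9965  0.5694] 0.0000
```

View pics/k7.png

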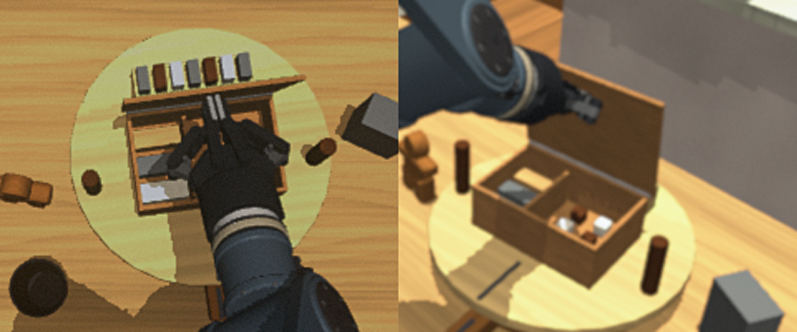

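The lid is nearly upright. Its right end is at (306,77) and its left end at (122,105) in the top crop, and its upper right corner is at (662,102) in the side crop. Now I'll calculate the angle.

```bash
cat > lid.py <<'E'
from go import *
r=np.array([h[1],-h[0],0]); H=C+.052*h+[0,0,.123]; u=np.array([0,0,1])
def pt(f,s,d,th): return H+r*.095*s+d*(-np.cos(f)*h+np.sin(f)*u)+th*(np.sin(f)*h+np.cos(f)*u)
if __name__=='__main__':
  for f in(1.3,1.35,1.4,1.45,1.5,1.57,1.65,1.75): print(f,'side R under/outer',proj('side',pt(f,1,.147,0)),proj('side',pt(f,1,.147,.006)),'top L u/o',proj('top',pt(f,-1,.147,0)),proj('top',pt(f,-1,.147,.006)),'R',proj('top',pt(f,1,.147,0)),proj('top',pt(f,1,.147,.006)))
E
python3 lid.py
```

```text
1.3 side R under/outer [375.2994 148.2013] [377.0783 146.0334] top L u/o [254.9034 149.9313] [254.4338 146.4244] R [364.7658 134.9588] [364.421 131.446]
1.35 side R under/outer [377.4733 145.6222] [379.2313 143.5937] top L u/o [254.3251 145.6335] [253.85   142.1193] R [364.3155 130.6572] [363.9247 127.1426]
1.4 side R under/outer [379.6185 143.2171] [381.3499 141.3333] top L u/o [253.741  141.3334] [253.2622 137.8255] R [363.8096 126.3601] [363.3741 122.8574]
1.45 side R under/outer [381.728  140.9922] [383.4269 139.2576] top L u/o [253.1532 137.0478] [252.6725 133.5597] R [363.2498 122.0843] [362.7714 118.607 ]
1.5 side R under/outer [383.7948 138.9527] [385.4559 137.3713] top L u/o [252.5641 132.7932] [252.0834 129.3384] R [362.6383 117.8462] [362.1188 114.4077]
1.57 side R under/outer [386.6044 136.4171] [388.2042 135.0549] top L u/o [251.7413 126.92  ] [251.2637 123.5343] R [361.6999 112.0074] [361.1265 108.6454]
1.65 side R under/outer [389.6765 133.9856] [391.1953 132.8785] top L u/o [250.8112 120.3783] [250.3416 117.1021] R [360.5187 105.5205] [359.8893 102.2762]
1.75 side R under/outer [393.2765 131.6556] [394.6797 130.87  ] top L u/o [249.677  112.5485] [249.2236 109.4524] R [358.8973  97.7813] [358.2074  94.727 ]
```

```bash
python3 -m creep '[{"slide":[0.37,0,0.45],"angular":[0,0,0],"claw":-1},{"slide":[0.37,0,0.45],"angular":[0,0,0],"claw":-1},{"slide":[0.37,0,0.45],"angular":[0,0,0],"claw":-1},{"slide":[0.37,0,0.45],"angular":[0,0,0],"claw":-1},{"slide":[0,0,0],"angular":[0,0,0],"claw":-1},{"slide":[0,0,0],"angular":[0,0,0],"claw":-1},{"slide":[0,0,0],"angular":[0,0,0],"claw":-1}]'; python3 go.py
python3 - <<'E'
from h import *
cv2.imwrite('pics/t8.png',viewer.snapshot('top'));cv2.imwrite('pics/s8.png',viewer.snapshot('side'))
for n in('t7','t8'):
    hsv=cv2.cvtColor(cv2.imread(f'pics/{n}.png'),cv2.COLOR_BGR2HSV)
    print(n)
    for c in(256,356): print(c,[(r,*hsv[r,c]) for r in range(100,150)] if n=='t8' and c==256 else '', )
    print('brown col-range rows', {c:np.where(cv2.inRange(hsv[100:160,c:c+1],(0,120,0),(20,255,255))[:,0])[0]+100 for c in(250,254,258,350,356,360)})
E
```

```text
t: 16.75
tcp_pos: [0.7067, -0.0735, 0.2383]
tool_rot: [0.872, 0.061, 0.484, -0.034]
force: [-0.2, 0.4, 0.1]
finger_gap: -0.001
gripper_force: 0.0
now t 16.75 fwd 0.0482 lat 0.0003 z 0.2383 pitch 32.0 F [-0.1636  0.418   0.1131] q [-0.4719  0.5511  1.9331  2.0046  0.5676 -0.8583]
t7
256 
356 
brown col-range rows {250: array([101, 102, 103, 104, 105, 107, 108, 109, 110, 151, 152, 153, 154,
       155, 156]), 254: array([100, 101, 102, 103, 104, 105, 107, 108, 109, 140, 141, 142, 143,
       144, 145, 149, 150, 151, 152, 153, 154, 155]), 258: array([101, 102, 103, 104, 105, 106, 107, 125, 126, 139, 140, 141, 142,
       143, 144, 145, 149, 150, 151, 152, 153, 154, 155, 156, 157, 158,
       159]), 350: array([100, 101, 102, 103, 104, 105, 106, 107, 108, 109, 110, 111, 112,
       113, 127, 128, 129, 130, 131, 132]), 356: array([100, 101, 102, 103, 104, 105, 106, 107, 108, 110, 111, 112, 113,
       119, 126, 127, 128, 129, 130]), 360: array([100, 101, 102, 103, 104, 105, 106, 107, 109, 110, 111, 112, 113,
       119, 120, 121, 122, 123, 124, 125, 126, 127, 128])}
t8
256 [(100, np.uint8
[... 2816 characters left out ...]
, 146, 147, 148, 149, 150, 151, 152, 153,
       154]), 258: array([100, 101, 102, 103, 104, 105, 106, 123, 124, 125, 126, 127, 128,
       129, 130, 131, 132, 133, 134, 135, 136, 137, 138, 139, 140, 141,
       142, 143, 144, 145, 149, 150, 151, 152, 153, 154, 155, 156, 157,
       158, 159]), 350: array([100, 101, 102, 103, 104, 105, 106, 107, 108, 109, 110, 111, 112,
       113, 114, 115, 116, 117, 118, 119, 120, 121, 122, 123, 124, 125,
       126, 127]), 356: array([100, 101, 102, 103, 104, 105, 106, 107, 109, 110, 111, 112, 113,
       114, 115, 116, 117, 118, 119, 120]), 360: array([100, 101, 102, 103, 104, 105, 106, 107, 109, 110, 111, 112, 113,
       114, 119, 120, 121, 122, 123])}
```

The edge band in the top view sits at rows 123.0–126.0 in column 256. An upright lid should give 122.9–126.3, so the lid is upright. I'll retract and recheck.

```bash
python3 -m creep '[{"slide":[0,0,-1],"angular":[0,0,0],"claw":-1},{"slide":[0,0,-2.5],"angular":[0,0,0],"claw":-1},{"slide":[0,0,-3.5],"angular":[0,0,0],"claw":-1},{"slide":[0,0,-3.5],"angular":[0,0,0],"claw":-1},{"slide":[0,0,-3.5],"angular":[0,0,0],"claw":-1},{"slide":[0,0,-3.5],"angular":[0,0,0],"claw":-1},{"slide":[0,0,0],"angular":[0,0,0],"claw":-1},{"slide":[0,0,0],"angular":[0,0,0],"claw":-1},{"slide":[0,0,0],"angular":[0,0,0],"claw":-1}]'; python3 go.py
python3 - <<'E'
from lid import *
im=viewer.snapshot('top'); cv2.imwrite('pics/t9.png',im); sd=viewer.snapshot('side'); cv2.imwrite('pics/s9.png',sd)
hsv=cv2.cvtColor(im,cv2.COLOR_BGR2HSV)
for c in(256,300,350):
  print(c,[(r,hsv[r,c,0],hsv[r,c,2]) for r in range(106,130)])
  e=[[np.interp(c,[proj('top',pt(f,-1,.147,t))[0],proj('top',pt(f,1,.147,t))[0]],[proj('top',pt(f,-1,.147,t))[1],proj('top',pt(f,1,.147,t))[1]]) for t in(.006,0)] for f in(1.52,1.57,1.62)]; print(np.array(e))
# knobs and bystanders: compare with the start picture
k=cv2.inRange(hsv,(0,90,0),(20,255,95)); n,l,s,c=cv2.connectedComponentsWithStats(k)
for i in range(1,n):
    if 60<s[i,4]<400: print(c[i],s[i])
a=cv2.imread('pics/t4.png').astype(int)
for n,(x,y,w,hh) in dict(cup=(180,228,48,48),deck=(382,132,58,48),fig=(165,178,52,32)).items(): print(n,np.abs(a-im)[y:y+hh,x:x+w].mean())
E
```

```text
t: 17.6
tcp_pos: [0.5593, -0.0948, 0.3312]
tool_rot: [0.872, 0.061, 0.484, -0.033]
force: [-0.3, 0.5, 0.7]
finger_gap: 0.002
gripper_force: 0.0
now t 17.60 fwd -0.1007 lat -0.0000 z 0.3312 pitch 32.0 F [-0.3047  0.4817  0.6794] q [-0.7327  0.2154  2.1541  1.6041  0.7069 -0.6064]
256 [(106, np.uint8(20), np.uint8(169)), (107, np.uint8(19), np.uint8(170)), (108, np.uint8(19), np.uint8(175)), (109, np.uint8(20), np.uint8(172)), (110, np.uint8(31), np.uint8(171)), (111, np.uint8(33), np.uint8(175)), (112, np.uint8(31), np.uint8(172)), (113, np.uint8(31), np.uint8(174)), (114, np.uint8(31), np.uint8(174)), (115, np.uint8(30), np.uint8(173)), (116, np.uint8(30), np.uint8(172)), (117, np.uint8(30), np.uint8(173)), (118, np.uint8(30), np.uint8(172)), (119, np.uint8(30), np.uint8(173)), (120, np.uint8(30), np.uint8(171)), (121, np.uint8(32), np.uint8(176)), (122, np.uint8(33), np.uint8(173)), (123, np.uint8(20), np.uint8(150)), (124, np.uint8(15), np.uint8(156)), (125, np.uint8(15), np.uint8(160)), (126, np.uint8(16), np.uint8(93)), (127, np.uint8(18), np.uint8(55)), (128, np.uint8(18), np.ui
[... 2114 characters left out ...]
 71]
[487.8916  26.6867] [486   0   5  56  83]
[509.125  101.1818] [505  89   7  34  88]
[403.4533 161.5787] [385 136  42  40 375]
[306.4756 161.3415] [302 157  10  10  82]
[373.1124 170.6966] [364 163  19  16 178]
[325.     173.7471] [320 169  11  10  87]
[234.5041 189.3902] [229 183  12  14 123]
[300.8717 201.6264] [260 182  92  28 265]
[192.5654 197.4869] [172 185  40  20 191]
[310.7442 190.8372] [306 186  11  10  86]
[294.5342 314.4359] [269 310  55   9 234]
[186.7857 318.4857] [173 317  28   4  70]
[185.0864 362.716 ] [173 360  26   7  81]
[186.0135 374.8514] [171 373  32   5  74]
[181.7725 381.7186] [152 378  62   6 167]
cup 8.04050925925926
deck 8.811422413793103
fig 9.627604166666666
```

```bash
python3 -c "
from station import ticket; print(ticket.sign_off())"
```

```text
the job is handed in; nothing more can be done
None
```

The job is handed in at 17.6 s on the robot's clock: the carousel is clicked in with the lid edge along the pointer (188.0° measured, pointer 188.2°), the lid stands upright at about 1.57 rad, and the cup, deck box and figure are where they were.

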